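# Turn the organiser to the stamp

### The job

Turn the round organiser by pushing on its spokes with a finger until the wooden-handled hand stamp stands squarely in line with the flat marker tongue on the table, at the tongue's side of the tray, and leave it at rest there. Push only on the spokes, not on the tray, and do not touch or lift the things standing in it: all four must stay standing in their compartments. Leave the things beside the organiser where they are.

Things in the scene. Friction and masses are not known exactly. Their poses are not given: they have to be found in the camera images.
- foot: fixed dark steel foot of the revolving organiser, on the table; it does not turn. Origin on the turning axis at table height, z up. A flat marker tongue, 26 mm wide, 6 mm high and ending in a point, lies on the table and runs out from under the tray along the foot's own -x axis to 151 mm from the axis
- tray: round wooden tray, radius 80 mm, turning endlessly either way on the foot's upright axis; light friction (1 N at a spoke) and stays where left. Origin on the axis at table height, z up. Floor 20 mm, rim 32 mm above the table. Crossed dividers (32 mm high) along its x and y axes make four open compartments, their centres 45 degrees between the axes, 46 mm from the turning axis
- spoke_tip (a point): centre of the 16 mm ball end of one of the tray's four alike brass spokes, the one along the tray's +x (the others: +y, -x, -y); 132 mm from the axis, 42 mm above the table. Spokes are 10 mm thick, leave the rim at 24 mm height (74 mm radius), rise outward and turn with the tray; below and between them is free table but for the tongue
- letter_stamp: hand stamp with a brown wooden handle, 29 x 30 x 73 mm, standing loose in one of the four compartments (which one varies). Origin at the centre of its underside, z up
- film_dispenser: small clear box-shaped film dispenser with a purple strip, 29 x 27 x 51 mm, standing loose in another compartment of the tray. Origin at the centre of its underside, z up
- foil_roll_rose: roll of rose foil standing on end, diameter 44, height 31 mm, standing loose in another compartment of the tray. Origin at the centre of its underside, z up
- binder_clip: black binder clip standing up, 24 x 25 x 34 mm, standing loose in another compartment of the tray. Origin at the centre of its underside, z up
- spool_gold: flat spool of gold ribbon, 54 x 64 x 18 mm, loose on the table beside the organiser, 0.19 m or more from its axis; to be left alone. Origin at its underside
- rub_block: blue and white eraser, 21 x 50 x 12 mm, loose on the table beside the organiser, 0.19 m or more from its axis; to be left alone. Origin at its underside
- spool_navy: flat spool of navy ribbon, 60 x 70 x 22 mm, loose on the table beside the organiser, 0.19 m or more from its axis; to be left alone. Origin at its underside
Things that resemble listed ones, but are neither listed nor needed, are in the scene too. There is more than one size of the foil_roll_rose; the job needs the larger.

How it is judged:
At the end, for the whole second after the job is handed in: The stamp's centre is within 9 mm of the tongue's centre line, on its side, 30 to 75 mm from the axis; the tray is at rest; all four things stand (within 0.2 rad of upright) on its floor; the spools and eraser beside it are within 15 mm of their starts (y of letter_stamp in the frame of foot between -0.009 and 0.009 m and x of letter_stamp in the frame of foot between -0.075 and -0.03 m and angular speed of tray below 0.05 rad/s and angle between each of letter_stamp, film_dispenser, foil_roll_rose, binder_clip's own z axis and vertical below 0.2 rad and height (world z) of letter_stamp between 0.014 and 0.026 m and horizontal distance between each of letter_stamp, film_dispenser, foil_roll_rose, binder_clip and foot below 0.08 m and height (world z) of film_dispenser between 0.014 and 0.026 m and height (world z) of foil_roll_rose between 0.014 and 0.026 m and height (world z) of binder_clip between 0.014 and 0.026 m and distance of each of spool_gold, rub_block, spool_navy from where it was at the start of the episode below 0.015 m); the robot touches nothing.
It fails at once if the robot presses on the wooden tray itself instead of the spokes (contact force between any of the fingers, the arm and tray above 2 N).
It fails at once if the robot touches one of the four things in the tray (contact force between any of the fingers, the arm and letter_stamp above 0.5 N or contact force between any of the fingers, the arm and film_dispenser above 0.5 N or contact force between any of the fingers, the arm and foil_roll_rose above 0.5 N or contact force between any of the fingers, the arm and binder_clip above 0.5 N).
It fails at once if one of the four things is lifted or leaves the tray (height (world z) of any of letter_stamp, film_dispenser, foil_roll_rose, binder_clip above 0.032 m or height (world z) of any of letter_stamp, film_dispenser, foil_roll_rose, binder_clip below 0.012 m).
It fails at once if one of the four things tips over (angle between any of letter_stamp, film_dispenser, foil_roll_rose, binder_clip's own z axis and vertical above 0.4 rad).
It fails at once if a thing beside the organiser is moved or lifted (distance of any of spool_gold, rub_block, spool_navy from where it was at the start of the episode above 0.015 m).
It also fails if it takes over 48 s, if anything falls off the work surface, if the arm or the gripper's body presses on something with over 40 N, if the wrist force passes 120 N, or if a joint passes its speed limit or range.

### The arm

A 6-joint arm with a two-finger parallel gripper is mounted at the origin on a cart in front of the work surface, level with it; the furniture and walls round the work are solid. World frame = base frame: x ahead of the robot, y to its left, z up, the work surface at z = 0. Lengths are in m, angles in rad, forces in N, time in s.
With the tool pointing down it reaches from about 0.25 to 0.775 m from the base axis. Payload 4 kg.
Tool frame: the origin (TCP) lies on the centre line of the jaws, within the pads' length; the fingertips stand 25 mm ahead of it and the grasp point (between the pads) lies 6 mm ahead of it; z points along the fingers, y is the line along which they close (so a half turn about z gives the same grasp; the last joint's range is limited). The gripper opens to 94 mm and grips with 3 to 60 N. Pads are 16 mm wide; open, the fingers measure 119 mm over their backs; the gripper's body (75 mm by 177 mm) begins 78 mm behind the grasp point.
Start: joints at [1.242, 0.087, 1.371, -0, 1.684, -0.103], TCP at [0.123, 0.536, 0.231] pointing down, gripper open.
Joint ranges: [-3.1, 3.1], [-0.76, 2.03], [0.27, 2.55], [-1.08, 4.22], [0.17, 2.65], [-2.57, 2.57]. Speed limits (rad/s): [2.79, 2.79, 3.14, 3.14, 3.14, 3.14].

### API

Orientations are given as [roll, pitch, yaw] about the fixed x, y, z axes, in that order (R = Rz(yaw) Ry(pitch) Rx(roll)).
In Python, from bench import sensors, optics, ticket gives the robot as it stands.
- The arm moves only by the tool send_rows, never from a script. Its argument "rows" is a list of rows, each a list of 6 numbers: the shift along the world's x, y, z in mm, then the turn, a rotation vector about the world's x, y, z in rad. In form: [[x, y, z, wx, wy, wz], ...]. A call has 1 to 8 rows; each row shifts and turns the commanded pose from where the row before left it; what a row does not reach is not made up. A row lasts 1/12 s, in which the tool goes at most 41.7 mm and 7.16 degrees, less where a joint would pass 70% of its speed; a pose out of reach is approached as far as the arm can. A call is refused whole if a number of a shift passes 41.7 or a number of a turn 0.125, either way. A call with a gripper value outside its range is refused whole. "grip" is the finger opening in mm, from 0 to 94, set as the call begins (left out, the last holds). The fingers move at their own pace and stop on an object; the grip force is fixed at half the most. Time passes only in rows, so rows that do not move let the fingers close. It gives the time, the measured TCP pose, the force, the opening and the grip force at its end, in the units of the state.
- sensors.get_obs(): the state, without advancing time (a new reading comes with each control period).
- optics.snapshot(name): name is "scene" or "top" or "wrist"; returns the picture (400x640x3 uint8, red, green, blue); there is no depth.
- optics.camera_model(name): a dict with "vertical_fov" (degrees; the focal length in pixels is half the picture's height over the tangent of half this angle, whatever the lens; pixels are square), "cx", "cy" (the principal point, pixels), "R" (3x3) and "t" (3): a world point X has camera coordinates R X + t. Camera axes: x right, y down, z forward; pixel columns grow to the right and rows downward; lengths in m; the calibration is good to about 2 mm. A picture is of the moment at which its call begins: read the wrist's pose just before it. camera_model takes no time and is no camera call; for the wrist camera it gives the pose at the moment of the call.
- ticket.close_job(): hands the job in; it is judged then, once.
The state is a dict: "time": time; "joint_positions": joint angles; "qvel": joint speeds; "joint_torque": joint torques, N m; "tool_pos": TCP position; "ee_rot": TCP orientation; "wrist_force": force on the tool from outside, world axes, zero at the start; "wrist_torque": the same for the moment, N m; "width": finger opening in m; "finger_force": force on a finger pad.
Only numpy, scipy, OpenCV 4.12 (cv2) and the standard library are available. Lean on these libraries where they do the work, as an engineer would, in place of code of your own. Each camera call takes 0.05 s, during which the arm holds its last target. There are 200 camera calls.

## Working session

There is one attempt and no reset: what is moved stays moved. The work goes in short steps, Python scripts to look and compute and a tool call to move; the robot and the scene stay as the last step left them, time stands still between calls to the robot, and variables do not carry over. Pictures are saved under pics/ and viewed, at most 10 in all, crops included, and the job is handed in when it is done.

Besides the shell and the picture viewer there is one more tool, called after "Call:" as a command line: name --pt "numbers of a row" for each row, then --argument value for the rest. send_rows: Moves the arm, as the interface text tells. Its arguments: {"type":"object","properties":{"rows":{"type":"array"},"grip":{"type":"number"}},"required":["rows"]}

```bash
mkdir -p pics
cat > h.py <<'E'
import numpy as np, cv2
from bench import sensors, optics, ticket
def snap(n,f):
    c=optics.camera_model(n); im=optics.snapshot(n); cv2.imwrite('pics/'+f,im[:,:,::-1]); return im,c
def ray(c,u,v,z):
    f=200/np.tan(np.radians(c['vertical_fov'])/2)
    R=np.array(c['R']);t=np.array(c['t']);o=-R.T@t
    d=R.T@np.array([(u-c['cx'])/f,(v-c['cy'])/f,1]); return o+d*(z-o[2])/d[2]
def proj(c,X):
    f=200/np.tan(np.radians(c['vertical_fov'])/2)
    p=np.array(c['R'])@np.array(X)+np.array(c['t']); return p[:2]/p[2]*f+[c['cx'],c['cy']]
E
python3 - <<'E'
from h import *
for n in('top','scene'):
    im,c=snap(n,n+'0.png'); print(n,c)
print(sensors.get_obs())
E
```

```text
top {'vertical_fov': 57.54661737481971, 'cx': 319.714957304118, 'cy': 198.7181076994476, 'R': array([[ 0.02820426, -0.99925737, -0.02625311],
       [-0.99652894, -0.02604997, -0.07906622],
       [ 0.07832361,  0.02839199, -0.99652361]]), 't': array([-0.17032745,  0.51675979,  1.00772252])}
scene {'vertical_fov': 45.833231003087256, 'cx': 318.9263101356821, 'cy': 198.36866720437558, 'R': array([[ 0.78482261, -0.61945138,  0.01826062],
       [-0.44330426, -0.58175329, -0.68194167],
       [ 0.43305289,  0.52710823, -0.73117858]]), 't': array([-0.51140444,  0.18618692,  0.9047295 ])}
{'time': 0.1, 'joint_positions': array([ 1.24188496e+00,  8.78477451e-02,  1.37210928e+00,  4.22713809e-05,
        1.68357019e+00, -1.03106317e-01]), 'qvel': array([-0.00071335, -0.00304833, -0.00346998,  0.00025401, -0.00214052,
       -0.00205762]), 'joint_torque': array([ 2.52428850e-03, -3.41250336e+01, -3.03301942e+01,  7.20334821e-02,
        3.03359097e-02, -1.11930829e-04]), 'tool_pos': array([0.1229912 , 0.53561902, 0.22943626]), 'ee_rot': array([-3.13967268e+00, -2.40901765e-04,  2.91579209e+00]), 'wrist_force': array([1.07299212, 0.60515403, 0.30855953]), 'wrist_torque': array([0.01533556, 0.02279127, 0.04579232]), 'finger_force': 0.0, 'width': 0.0937260054963346}
```

View pics/top0.png

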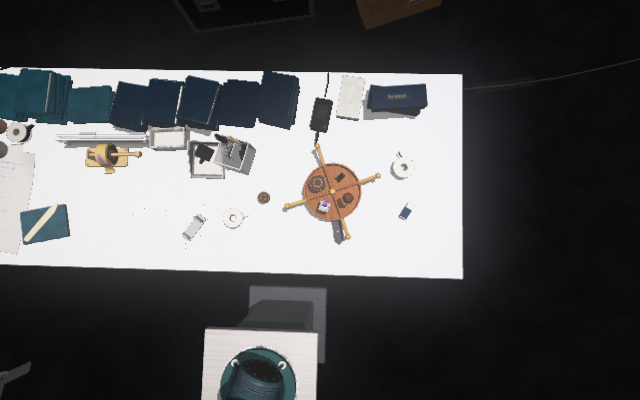

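View pics/scene0.png

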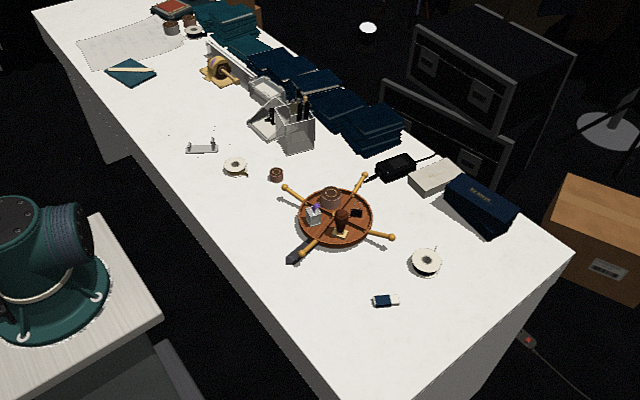

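Top view: the tray is at about (332,192) with spoke balls near (318,147), (378,176), (347,237) and (287,207). The dark tongue is near (337,230), the robot side. In the scene view the stamp is at (342,220).

Run:
```python
from h import *
import json
t=cv2.imread('pics/top0.png');s=cv2.imread('pics/scene0.png')
a=cv2.resize(t[135:250,275:425],None,fx=5,fy=5,interpolation=cv2.INTER_CUBIC)
b=cv2.resize(s[160:280,255:405],None,fx=5,fy=5,interpolation=cv2.INTER_CUBIC)
cv2.imwrite('pics/a.png',a);cv2.imwrite('pics/b.png',b)
c=optics.camera_model('top');d=optics.camera_model('scene')
print(proj(c,[.123,.536,.23]),proj(d,[.123,.536,.23]))
for p in [(318,147),(378,176),(347,237),(287,207)]:print(ray(c,*p,.042))
for p in [(462,278),(462,74),(0,265)]:print(ray(c,*p,0))
```

```text
[ -1.47475237 362.84422849] [-8.72468898 49.69395078]
[ 0.66353983 -0.14805234  0.042     ]
[ 0.58624998 -0.3156174   0.042     ]
[ 0.41672878 -0.23415828  0.042     ]
[ 0.49411166 -0.06747901  0.042     ]
[ 0.31118194 -0.55898243  0.        ]
[ 0.89820621 -0.56037397  0.        ]
[0.30622208 0.76359677 0.        ]
```

View pics/a.png

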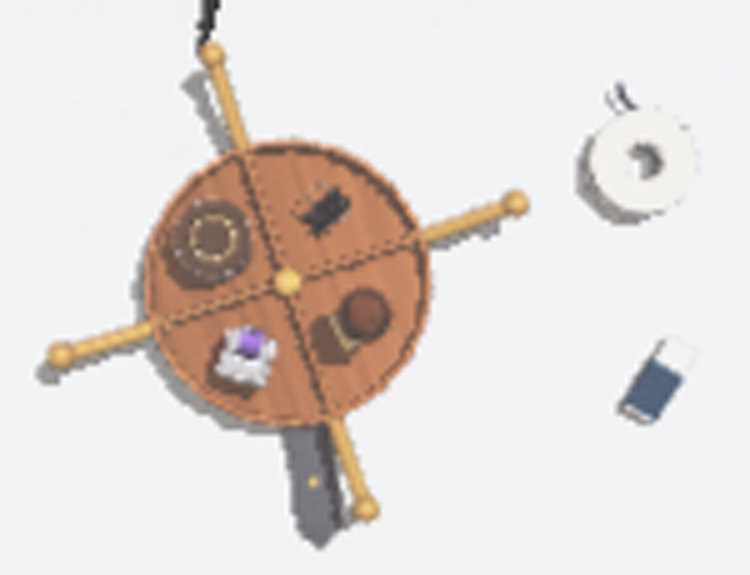

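View pics/b.png

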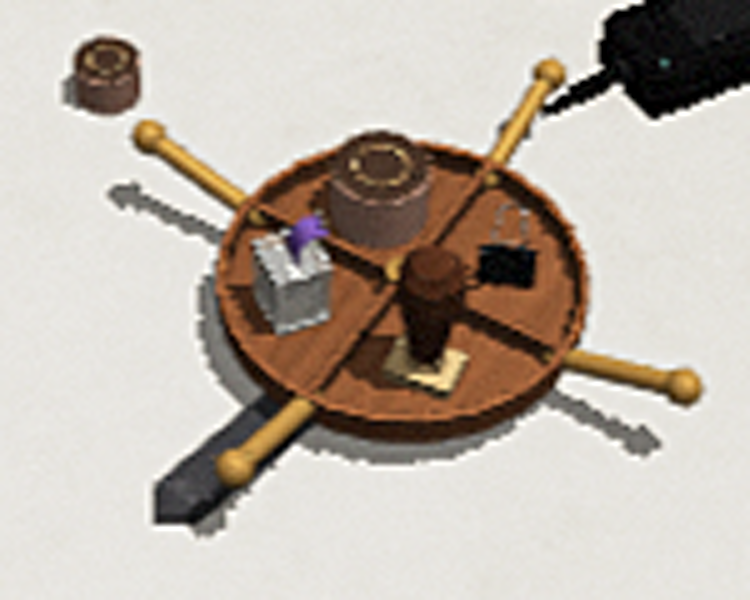

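```bash
cat >> h.py <<'E'
T=lambda x,y:((x+.5)/5-.5+275,(y+.5)/5-.5+135)
S=lambda x,y:((x+.5)/5-.5+255,(y+.5)/5-.5+160)
E
python3 - <<'E'
from h import *
c=optics.camera_model('top');d=optics.camera_model('scene')
for nm,F,cc,balls,tip,top,dot in (('top',T,c,[(213,53),(516,203),(366,509),(61,355)],(319,546),(366,314),(313,482)),
  ('scene',S,d,[(548,72),(684,386),(236,466),(149,137)],(158,520),(433,262),(158,520))):
    b=np.array([ray(cc,*F(*p),.042)[:2] for p in balls]); ax=b.mean(0); print(nm,ax)
    v=b-ax; print('r',np.hypot(*v.T),'ang',np.degrees(np.arctan2(v[:,1],v[:,0])))
    for n,p,z in(('tip',tip,.006),('dot',dot,.006),('stamp',top,.093)):
        w=ray(cc,*F(*p),z)[:2]-ax; print(n,w,np.hypot(*w),np.degrees(np.arctan2(w[1],w[0])))
# tongue pixels dark in scene/top
im=cv2.imread('pics/top0.png')
E
```

```text
top [ 0.54335068 -0.19095003]
r [0.13315447 0.13202845 0.13290874 0.13219807] ang [  19.87624165  -70.0228991  -160.05092142  110.0835187 ]
tip [-0.14725758 -0.02119732] 0.14877540919965898 -171.80869912055383
dot [-0.11141819 -0.0169409 ] 0.1126987449487645 -171.35451715878742
stamp [-0.02267177 -0.04050663] 0.04641978546633109 -119.23596647521094
scene [ 0.5457491  -0.18984517]
r [0.13276554 0.13225259 0.13183533 0.13151135] ang [  20.44785753  -70.02578332 -159.87236591  110.37771378]
tip [-0.14932456 -0.0263061 ] 0.15162399405186697 -170.00887515203792
dot [-0.14932456 -0.0263061 ] 0.15162399405186697 -170.00887515203792
stamp [-0.02393669 -0.04330306] 0.0494784799457961 -118.93255754373673
```

Call:
send_rows --pt "13 -33 0 0 0 0" --pt "13 -33 0 0 0 0" --pt "13 -33 0 0 0 0" --pt "13 -33 0 0 0 0" --pt "13 -33 0 0 0 0" --pt "13 -33 0 0 0 0" --pt "13 -33 0 0 0 0" --pt "13 -33 0 0 0 0" --grip 0

```text
time: 0.77
tool_pos: [0.227, 0.2703, 0.23]
ee_rot: [-3.141, -0.0, 2.917]
wrist_force: [1.5, -0.2, -0.3]
width: 0.044
finger_force: 0.0
```

Call:
send_rows --pt "14 -33 0 0 0 0" --pt "14 -33 0 0 0 0" --pt "14 -33 0 0 0 0" --pt "14 -33 0 0 0 0" --pt "14 -33 0 0 0 0" --pt "14 -33 0 0 0 0" --pt "14 -33 0 0 0 0" --pt "14 -33 0 0 0 0"

```text
time: 1.43
tool_pos: [0.3391, 0.0063, 0.2303]
ee_rot: [3.141, 0.0, 2.915]
wrist_force: [1.8, 0.5, 0.4]
width: 0.0005
finger_force: 0.0
```

Call:
send_rows --pt "14 -33 0 0 0 0" --pt "14 -33 0 0 0 0" --pt "14 -33 0 0 0 0" --pt "14 -33 0 0 0 0" --pt "14 -33 0 0 0 0" --pt "14 -33 0 0 0 0" --pt "14 -33 0 0 0 0" --pt "0 0 0 0 0 0"

```text
time: 2.1
tool_pos: [0.438, -0.2278, 0.2283]
ee_rot: [-3.141, -0.002, 2.911]
wrist_force: [-0.1, 0.7, -0.5]
width: 0.0006
finger_force: 0.0
```

Call:
send_rows --pt "8 -38 0 0 0 0" --pt "0 0 -35 0 0 0" --pt "0 0 -35 0 0 0" --pt "0 0 -35 0 0 0" --pt "0 0 -30 0 0 0" --pt "0 0 -25 0 0 0" --pt "0 0 -25 0 0 0" --pt "0 0 0 0 0 0"

```text
time: 2.77
tool_pos: [0.4412, -0.2576, 0.0394]
ee_rot: [3.136, -0.011, 2.916]
wrist_force: [-1.6, 0.8, -0.8]
width: 0.0006
finger_force: 0.0
```

Run:
```python
from h import *
im,c=snap('top','t1.png')
a=im[100:300,220:460,::-1]; cv2.imwrite('pics/t1c.png',cv2.resize(a,None,fx=3,fy=3,interpolation=cv2.INTER_CUBIC))
o=sensors.get_obs();print(o['tool_pos'],o['wrist_force'])
```

```text
[ 0.44274079 -0.25874527  0.04237557] [ 0.21909062 -0.41579441 -0.29255648]
```

View pics/t1c.png

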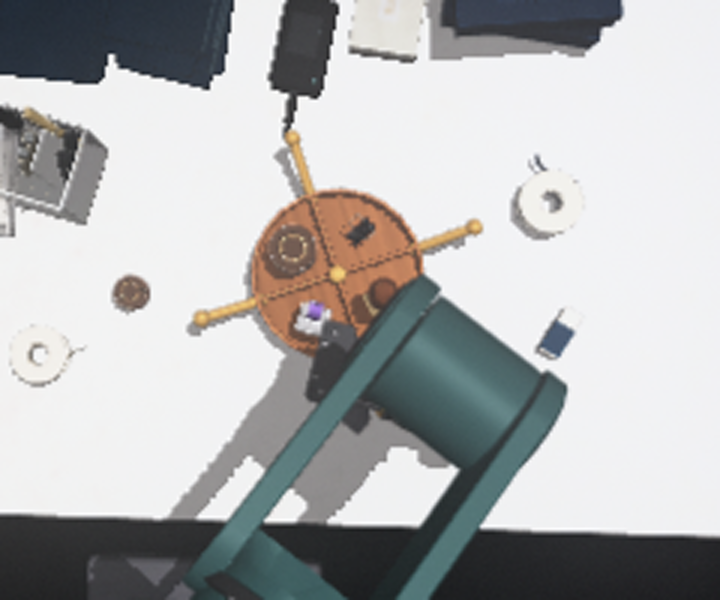

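Call:
send_rows --pt "-1 2 0 0 0 0" --pt "-1 3 0 0 0 0" --pt "-1 3 0 0 0 0" --pt "-1 3 0 0 0 0" --pt "-1 3 0 0 0 0" --pt "-1 3 0 0 0 0" --pt "-1 3 0 0 0 0" --pt "-1 3 0 0 0 0"

```text
time: 3.48
tool_pos: [0.4374, -0.238, 0.0461]
ee_rot: [-3.141, 0.001, 2.916]
wrist_force: [1.0, -1.6, 0.3]
width: 0.0003
finger_force: 0.6
```

Call:
send_rows --pt "-1 3 0 0 0 0" --pt "-1 3 0 0 0 0" --pt "-1 3 0 0 0 0" --pt "-1 3 0 0 0 0" --pt "-1 3 0 0 0 0" --pt "-1 3 0 0 0 0" --pt "0 3 0 0 0 0" --pt "-1 3 0 0 0 0"

```text
time: 4.15
tool_pos: [0.43, -0.2136, 0.0454]
ee_rot: [3.141, -0.0, 2.916]
wrist_force: [1.0, -2.0, -0.5]
width: 0.0003
finger_force: 0.5
```

Run:
```python
from h import *
im,c=snap('top','t2.png')
o=sensors.get_obs();print(o['time'],o['tool_pos'],o['wrist_force'])
w,cw=snap('wrist','w2.png')
a=np.vstack([cv2.resize(im[120:245,220:420],(640,400),interpolation=cv2.INTER_CUBIC)[:,:,::-1],w[:,:,::-1]]);cv2.imwrite('pics/m2.png',cv2.resize(a,(480,600)))
```

```text
4.2 [ 0.42975777 -0.21299597  0.04530708] [0.75588703 0.79102581 0.31447862]
```

View pics/m2.png

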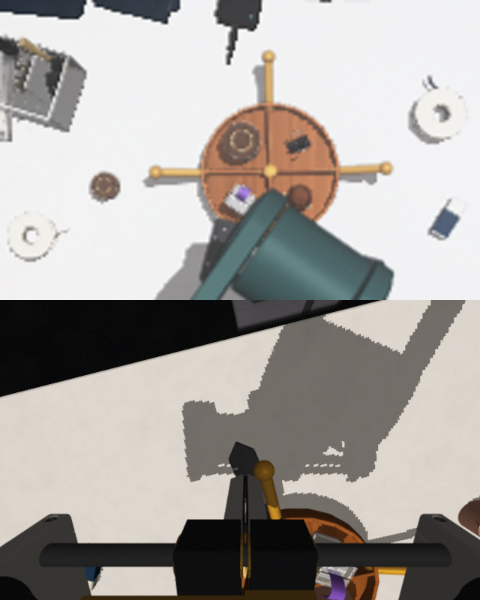

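Top view: spoke at the finger now points at about 180°, tray turning clockwise and everything still standing. The push behaves as planned.

Call:
send_rows --pt "-1 3 0 0 0 0" --pt "-1 3 0 0 0 0" --pt "-1 3 0 0 0 0" --pt "-1 3 0 0 0 0" --pt "0 3 0 0 0 0" --pt "0 3 0 0 0 0" --pt "0 3 0 0 0 0" --pt "0 3 0 0 0 0"

```text
time: 4.92
tool_pos: [0.4262, -0.1896, 0.0455]
ee_rot: [3.142, 0.0, 2.916]
wrist_force: [0.4, -0.8, -0.2]
width: 0.0001
finger_force: 0.5
```

Call:
send_rows --pt "0 3 0 0 0 0" --pt "0 3 0 0 0 0" --pt "0.5 3 0 0 0 0" --pt "0.5 3 0 0 0 0" --pt "0.5 3 0 0 0 0" --pt "0.5 3 0 0 0 0" --pt "0.5 3 0 0 0 0" --pt "0.5 2 0 0 0 0"

```text
time: 5.58
tool_pos: [0.4292, -0.1666, 0.0455]
ee_rot: [3.141, -0.0, 2.916]
wrist_force: [-0.1, -1.1, -0.3]
width: 0.0005
finger_force: 0.6
```

Call:
send_rows --pt "0.5 2 0 0 0 0" --pt "0.5 2 0 0 0 0" --pt "0.5 2 0 0 0 0" --pt "0.5 1.5 0 0 0 0" --pt "0.5 1 0 0 0 0" --pt "0 0.5 0 0 0 0" --pt "0 0 0 0 0 0" --pt "0 0 0 0 0 0"

```text
time: 6.25
tool_pos: [0.4315, -0.1578, 0.0454]
ee_rot: [3.141, -0.0, 2.916]
wrist_force: [0.2, -0.4, 0.9]
width: 0.0005
finger_force: 0.3
```

Run:
```python
from h import *
im,c=snap('top','t3.png')
s,d=snap('scene','s3.png')
o=sensors.get_obs();print(o['time'],o['tool_pos'],o['wrist_force'])
a=np.hstack([cv2.resize(im[135:250,275:425],None,fx=2.66,fy=4,interpolation=cv2.INTER_CUBIC)[:,:,::-1],cv2.resize(s[160:275,255:405],None,fx=2.66,fy=4,interpolation=cv2.INTER_CUBIC)[:,:,::-1]]);cv2.imwrite('pics/m3.png',a);print(a.shape)
```

```text
6.35 [ 0.43152626 -0.1578135   0.04543155] [ 0.53948644 -0.4143301   0.0756506 ]
(460, 798, 3)
```

View pics/m3.png

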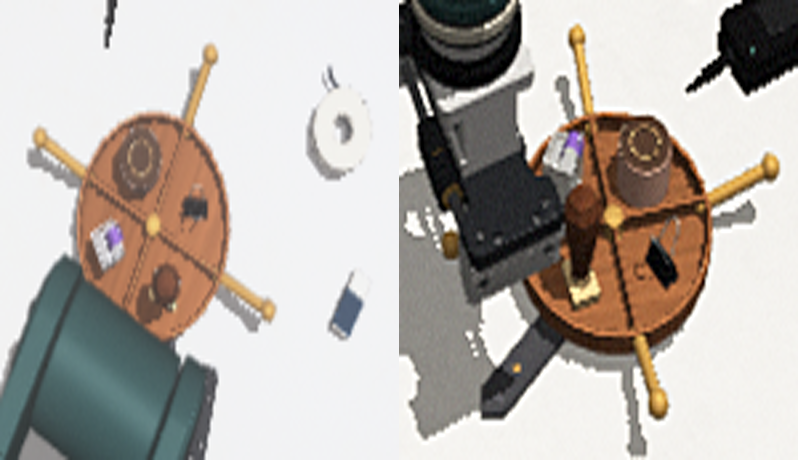

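Run:
```python
from h import *
c=optics.camera_model('top');d=optics.camera_model('scene')
t=lambda x,y:(x/2.66+275-.3,y/4+135-.4)
s=lambda x,y:((x-399)/2.66+255-.3,y/4+160-.4)
for F,cc,b,st,ax,dot in((t,c,[(209,53),(268,311),(40,135)],(165,278),(.5434,-.191),None),(s,d,[(577,35),(769,167),(658,404)],(583,197),(.5457,-.1898),(517,368))):
    for n,p,z in [('b',q,.042) for q in b]+[('stamp',st,.093)]+([('dot',dot,.006)] if dot else []):
        w=ray(cc,*F(*p),z)[:2]-ax; print(n,w,np.hypot(*w),np.degrees(np.arctan2(w[1],w[0])))
```

```text
b [ 0.11993518 -0.05503986] 0.13196148086737497 -24.651024119689264
b [-0.05743933 -0.11924697] 0.13235979952102922 -115.71936395319314
b [0.05828252 0.1197    ] 0.13313505269338952 64.03831942539561
stamp [-0.0409777  -0.01206858] 0.04271793801869944 -163.5894691842239
b [0.05810136 0.12036556] 0.1336549200622454 64.23304620389663
b [ 0.11846019 -0.05666444] 0.13131517682612506 -25.563730501915554
b [-0.05731577 -0.1200654 ] 0.13304434701742412 -115.51846721362438
stamp [-0.04602392 -0.01590922] 0.04869604167347708 -160.93111971168466
dot [-0.11067782 -0.01806671] 0.11214270031818277 -170.72898073827272
```

Tray has turned 45°; the stamp stands at about −163.5° and the tongue at −171°, so 7.5° more is needed.

Call:
send_rows --pt "0.7 2 0 0 0 0" --pt "0.7 2 0 0 0 0" --pt "0.7 2 0 0 0 0" --pt "0.7 2 0 0 0 0" --pt "0.7 2 0 0 0 0" --pt "0.7 2 0 0 0 0" --pt "0.7 1.5 0 0 0 0" --pt "0.5 1 0 0 0 0"

```text
time: 7.02
tool_pos: [0.4371, -0.1432, 0.0455]
ee_rot: [3.141, -0.0, 2.916]
wrist_force: [-0.1, -1.4, -0.3]
width: 0.0007
finger_force: 0.6
```

Call:
send_rows --pt "0 0 0 0 0 0" --pt "0 0 0 0 0 0" --pt "0 -1 0 0 0 0" --pt "-1 -3 0 0 0 0" --pt "-2 -8 0 0 0 0" --pt "-4 -12 0 0 0 0" --pt "-4 -12 0 0 0 0" --pt "0 0 0 0 0 0"

```text
time: 7.68
tool_pos: [0.4255, -0.1814, 0.0455]
ee_rot: [-3.141, -0.0, 2.914]
wrist_force: [-0.0, 0.2, -0.4]
width: 0.0002
finger_force: 0.0
```

Call:
send_rows --pt "0 0 20 0 0 0" --pt "0 0 30 0 0 0" --pt "0 0 30 0 0 0" --pt "0 0 30 0 0 0" --pt "0 0 30 0 0 0" --pt "0 0 30 0 0 0" --pt "-10 30 0 0 0 0" --pt "-10 40 0 0 0 0"

```text
time: 8.35
tool_pos: [0.4072, -0.1108, 0.2179]
ee_rot: [-3.141, 0.005, 2.911]
wrist_force: [0.7, 1.0, -1.1]
width: 0.0004
finger_force: 0.0
```

Call:
send_rows --pt "-10 40 0 0 0 0" --pt "-10 40 0 0 0 0" --pt "-10 40 0 0 0 0" --pt "-10 40 0 0 0 0" --pt "-5 40 0 0 0 0" --pt "-5 30 0 0 0 0" --pt "0 0 0 0 0 0" --pt "0 0 0 0 0 0"

```text
time: 9.02
tool_pos: [0.3555, 0.1217, 0.2155]
ee_rot: [-3.141, 0.0, 2.92]
wrist_force: [-0.4, 0.1, -0.8]
width: 0.0001
finger_force: 0.0
```

Run:
```python
from h import *
im,c=snap('top','t4.png')
s,d=snap('scene','s4.png')
o=sensors.get_obs();print(o['time'],o['tool_pos'],o['wrist_force'])
a=np.hstack([cv2.resize(im[135:250,275:425],None,fx=2.66,fy=4,interpolation=cv2.INTER_CUBIC)[:,:,::-1],cv2.resize(s[160:275,255:405],None,fx=2.66,fy=4,interpolation=cv2.INTER_CUBIC)[:,:,::-1]]);cv2.imwrite('pics/m4.png',a)
```

```text
9.1167 [0.35609653 0.12001039 0.21540054] [-0.06833942 -0.40312696 -0.42341661]
```

View pics/m4.png

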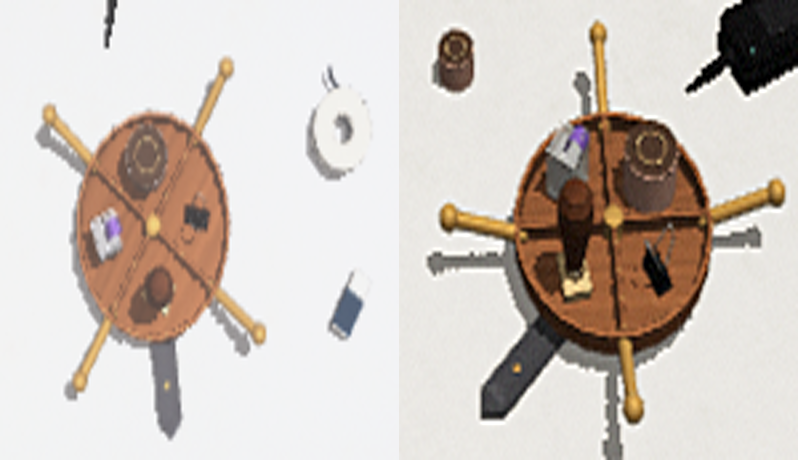

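Run:
```python
from h import *
c=optics.camera_model('top');d=optics.camera_model('scene')
t=lambda x,y:(x/2.66+275-.3,y/4+135-.4)
s=lambda x,y:((x-399)/2.66+255-.3,y/4+160-.4)
for F,cc,b,st,dot,tip in((t,c,[(226,68),(259,333),(80,381),(50,115)],(159,281),(166,386),(171,437)),(s,d,[(597,33),(776,193),(632,408),(449,218)],(577,190),(517,368),(483,416))):
    B=np.array([ray(cc,*F(*q),.042)[:2] for q in b]);ax=B.mean(0);v=B-ax
    print(np.degrees(np.arctan2(v[:,1],v[:,0])))
    W={n:ray(cc,*F(*p),z)[:2]-ax for n,p,z in [('stamp',st,.093),('dot',dot,.006),('tip',tip,.006)]}
    for n,w in W.items(): print(n,w,np.hypot(*w),np.degrees(np.arctan2(w[1],w[0])))
```

```text
[ -33.45674974 -123.36692418  146.57934067   56.49932475]
stamp [-0.042863   -0.00601305] 0.043282718431104115 -172.01435629750057
dot [-0.11152945 -0.01639692] 0.11272833066425529 -171.6363603777521
tip [-0.14717128 -0.02256401] 0.14889096561930995 -171.2834017106211
[  56.55733255  -33.75455661 -123.75798585  146.7697326 ]
stamp [-0.04621302 -0.00922595] 0.047124960588019155 -168.70991849555168
dot [-0.11020937 -0.01779323] 0.11163648043675302 -170.82877478191185
tip [-0.14868041 -0.0261751 ] 0.15096688060492428 -170.01542370681463
```

Within about 2° of the tongue (tolerance about 11°), everything stands, and the robot is clear.

```bash
python3 -c "
from bench import ticket
print(ticket.close_job())"
```

```text
the job is handed in; nothing more can be done
None
```

I turned the organiser until the stamp stood within about 2° of the tongue's line (1–2 mm off it, 43–47 mm from the axis), with all four things standing and the arm clear, then handed the job in; the judge's verdict was not shown.

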